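# Load a heatsink into the funnel-rail assembly nest

### The arm

A 7-joint arm with a two-finger parallel gripper is mounted at the origin on the work surface. World frame = base frame: x ahead of the robot, y to its left, z up, the work surface at z = 0. Lengths are in m, angles in rad, forces in N, time in s.
With the tool pointing down it reaches from about 0.425 to 0.8 m from the base axis. Payload 8.3 kg.
Tool frame: the origin (TCP) lies where the fingers leave the gripper's body, on its centre line; the fingertips stand ctrl.tips_ahead ahead of it and the grasp point (between the pads) lies 54 mm ahead of it (ctrl.tips_ahead is the distance from the TCP to the fingertips, in m); z points along the fingers, y is the direction in which the jaws open and shut (so a half turn about z gives the same grasp; the last joint's range is limited). The gripper opens to 85 mm and grips with 20 to 120 N. Pads are 22 mm wide; open, the fingers measure 114 mm over their backs; the gripper's body (76 mm by 85 mm) begins 54 mm behind the grasp point. The pads swing forward as they close: fully open they stand 13 mm farther back than shut.
Start: joints at [-1.298, 0.383, 0.016, 1.37, -0.006, 1.388, -0.046], TCP at [0.206, 0.59, 0.304] pointing down, gripper open.
Joint ranges: [-2.95, 2.95], [-0.25, 2.06], [-1.52, 1.56], [0.18, 2.33], [-1.44, 4.58], [0.02, 2.06], [-3.01, 3.01]. Speed limits (rad/s): [2.39, 2.39, 3.01, 3.01, 3.14, 3.14, 3.14].

### API

Orientations are given as a rotation vector (axis times angle).
In Python, from workcell import ctrl gives the robot as it stands.
- The arm moves only by the shell command python3 -m pendant 'ROWS'. ROWS is JSON, one flat list of numbers, 7 for each row, row after row: the opening, from 0 (shut) to 1 (fully open), then the shift along the tool's x, y, z in units of 60 mm (1.0 is 60 mm), then the turn, a rotation vector about the tool's x, y, z in units of 8 degrees (1.0 is 8 degrees). In form: [gripper, tx, ty, tz, rx, ry, rz, gripper, tx, ty, tz, rx, ry, rz, ...]. A call has 1 to 8 rows; each row is the pose to reach, as a shift and turn from the pose commanded when the call began, along the tool's axes at that moment; what a row does not reach only later rows make up. A row lasts 1/8 s, in which the tool goes at most 62.5 mm and 10.7 degrees, less where a joint would pass 70% of its speed; a pose out of reach is approached as far as the arm can. A call with a gripper value outside its range is refused whole. The fingers move at their own pace and stop on an object; the grip force is fixed at half the most. Time passes only in rows, so rows that repeat a pose let the fingers close. It gives the time, the measured TCP pose, the force and the opening at its end, in the units of the state.
- ctrl.sense(): the state, without advancing time (a new reading comes with each control period).
- ctrl.grab_frame(name): name is "scene" or "top"; returns (picture, depth): 420x560x3 uint8, blue, green, red; 420x560 float32, m along the optical axis (not along the pixel's ray), 0 where there is no reading.
- ctrl.get_calibration(name): a dict with "fx", "fy", "cx", "cy" (pixels), "k1" (the pictures are not rectified: a ray, as slopes to the right and down, at radius r is drawn at 1 + k1 r^2 times it, then the intrinsics apply), "R" (3x3) and "t" (3): a world point X has camera coordinates R X + t. Camera axes: x right, y down, z forward; pixel columns grow to the right and rows downward; lengths in m; the calibration is good to about 2 mm. A picture is of the moment at which its call begins. get_calibration takes no time and is no camera call.
- ctrl.job_done(): hands the job in, once; it reports no verdict.
The state is a dict: "time_s": time; "joint_pos": joint angles; "qvel": joint speeds; "joint_torque": joint torques, N m; "ee_pos": TCP position; "ee_rot": TCP orientation; "contact_force": force on the tool from outside, world axes, zero at the start; "torque": the same for the moment, N m; "finger_gap": finger opening in m.
Only numpy, scipy, OpenCV 4.12 (cv2) and the standard library are available. Lean on these libraries where they do the work, as an engineer would, in place of code of your own. Each camera call takes 0.05 s, during which the arm holds its last target.

### The job

Pick up the long finned heatsink, set it down flat on the fixture's bed in the wide mouth of the two converging rails, lengthways to them, and let go of it there. Then push it from behind, without ramming or forcing it, along between the rails and under the clear cover until it meets the sprung stop, and bed it by leaning on it steadily with about 12 newtons (never more than 20) for a full second. Leave it sitting there between the rails, against the stop, and do not disturb the other things on the bench.

Things in the scene. Friction and masses are not known exactly. Their poses are not given: they have to be found in the camera images.
- heatsink: long finned aluminium heatsink, 80 mm long (its x) x 50 mm wide (its y) x 36 mm high, fins on top running lengthwise; about 0.22 kg (it varies); both ends alike, so either may go first. Origin: centre of its underside; z up
- nest: fixture fixed to the bench: flat grey bed 270 x 140 x 8 mm (all in mm). Origin: underside; x axis: the loading direction, mouth to stop. Bed from x -140 to +130. Two rails, 22 high above the bed, 8 thick, mirrored about y = 0: inner faces 104 apart at x -70, converging straight to 53 apart at x 0, then parallel to x 95
- mouth (a point): point on the fixture's bed top (8 mm above the bench) at x -95 mm, y 0 of the fixture, axes as the fixture's. With its centre here the heatsink lies in the mouth of the rails, with room for a finger on both sides
- throat (a point): point on the bed top on the centre line (x 0, y 0 of the fixture), where the parallel part begins. A clear plastic cover 106 mm wide, 4 mm thick, underside 41 mm above the bed, roofs the parallel part from 22 to 95 mm past this point, so it cannot be loaded from above
- stop: dark steel block 20 thick, 60 wide, 36 high (mm) on the bed at fixture x 117 (origin: centre of its underside; axes as the fixture's). Towards the mouth it carries a screw-adjusted sprung pad, 44 x 30, yielding 6 N per mm, travel 9. Its free face is 32 to 62 before this origin; that varies, is not measured: feel for it. On the pad, the heatsink's centre is 15 to 45 past the throat point
- short_heatsink: short finned aluminium heatsink, 42 x 42 mm, 24 mm high: not the one to load. Origin: centre of its underside
- capacitor_a: standing brown can capacitor, 35 mm dia x 50 mm high, near the robot. Origin: centre of its underside
- capacitor_b: standing brown can capacitor, 35 mm dia x 50 mm high, farther out. Origin: centre of its underside
- spool: spool of solder with green flanges, 64 mm dia x 52 mm high, standing. Origin: centre of its underside
- screwdriver: screwdriver lying on the bench beyond the fixture, about 200 mm long
- pliers: red-handled pliers lying on the bench, about 130 mm long, 10 mm high
- parts_box: open black divided box, 90 x 120 x 32 mm high. Origin: centre of its underside
Things that resemble listed ones, but are neither listed nor needed, are in the scene too. Leave any pink or yellow look-alike of the heatsink alone.

How it is judged:
By the outcome, as a careful person would: the job done as asked, in the order asked, and still so for the second after the job is handed in, with the robot touching nothing.
It also fails if it takes over 72 s, if anything falls off the work surface, if the arm or the gripper's body presses on something with over 40 N, if the wrist force passes 120 N, or if a joint passes its speed limit or range.

## Working session

There is one attempt and no reset: what is moved stays moved. The work goes in short steps, Python scripts to look and compute and a shell command to move; the robot and the scene stay as the last step left them, time stands still between calls to the robot, and variables do not carry over. Pictures are saved under pics/ and viewed, and the job is handed in when it is done.

```bash
ls; mkdir -p pics
python3 - <<'E'
from workcell import ctrl
import cv2,numpy as np
print(ctrl.sense(), ctrl.tips_ahead)
for n in("scene","top"):
    p,d=ctrl.grab_frame(n); cv2.imwrite(f"pics/{n}0.png",p); np.save(f"pics/{n}0.npy",d)
    print(n,ctrl.get_calibration(n))
E
```

```text
pics
{'time_s': 0.0, 'joint_pos': array([-1.29785785,  0.38423775,  0.01637967,  1.37117605, -0.00630241,
        1.38823299, -0.04650795]), 'qvel': array([ 0.00073127,  0.00162673,  0.00140636,  0.00021311, -0.00062202,
       -0.0017187 ,  0.00127755]), 'joint_torque': array([ 1.37838720e-04, -6.27578259e+01,  8.44520163e-01, -3.71823478e+01,
        1.66288752e-02,  1.41538380e-02, -2.06281260e-05]), 'ee_pos': array([0.20581782, 0.58973804, 0.30286913]), 'ee_rot': array([-0.52493081, -3.09712298,  0.00311383]), 'contact_force': array([ 0.11141924, -0.370556  , -0.64401006]), 'torque': array([ 0.00471216, -0.03671174,  0.0464541 ]), 'finger_gap': 0.08537329883719097} 0.0726
scene {'fx': 381.9341733016872, 'fy': 381.9341733016872, 'cx': 275.4493487050102, 'cy': 207.21639382174865, 'k1': -0.04075309656524451, 'R': array([[ 0.31481616,  0.94910971, -0.00903072],
       [ 0.71748714, -0.24419504, -0.65236569],
       [-0.62137186,  0.19889583, -0.75785055]]), 't': array([-0.1271005 , -0.37690616,  1.35529462])}
top {'fx': 392.3757422954058, 'fy': 392.3757422954058, 'cx': 287.8348577357248, 'cy': 210.04625470222834, 'k1': -0.028563066269067964, 'R': array([[-0.00201863, -0.99996289,  0.00837547],
       [-0.99785933,  0.00146678, -0.06538047],
       [ 0.06536576, -0.00848952, -0.99782526]]), 't': array([-0.0847722 ,  0.52195972,  1.18684117])}
```

View pics/scene0.png

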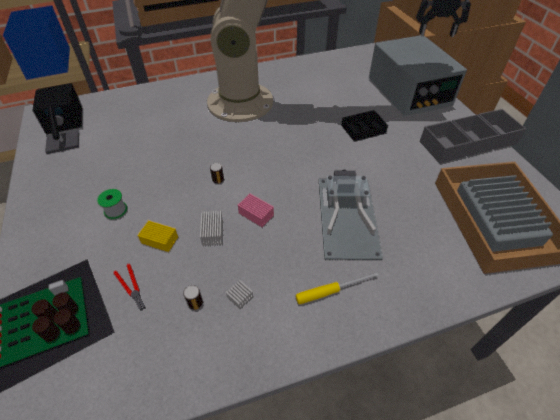

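View pics/top0.png

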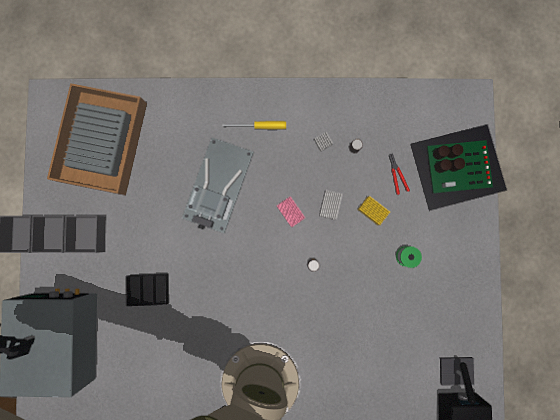

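The wanted heatsink is the plain aluminium one at top (331,205) and scene (211,227). These could be mistaken for it:
- pink block: top (291,211)
- yellow block: top (374,210)
- short heatsink: top (323,141)
- large heatsink in the tray: top (95,140)

Next I'll crop close and measure it.

```bash
cat > h.py <<'E'
import numpy as np,cv2
from workcell import ctrl
def cal(n):
    c=ctrl.get_calibration(n); K=np.array([[c['fx'],0,c['cx']],[0,c['fy'],c['cy']],[0,0,1]]); D=np.array([c['k1'],0,0,0,0.])
    return K,D,c['R'],c['t']
def proj(n,P):
    K,D,R,t=cal(n); r,_=cv2.Rodrigues(R)
    return cv2.projectPoints(np.asarray(P,float).reshape(-1,3),r,t,K,D)[0].reshape(-1,2)
def cloud(n,d):
    K,D,R,t=cal(n); h,w=d.shape
    u,v=np.meshgrid(np.arange(w),np.arange(h))
    s=cv2.undistortPoints(np.stack([u,v],-1).reshape(-1,1,2).astype(float),K,D).reshape(h,w,2)
    P=np.dstack([s[...,0]*d,s[...,1]*d,d])
    return (P-t)@R   # R^T (P-t)
def onplane(n,px,z):
    K,D,R,t=cal(n)
    s=cv2.undistortPoints(np.asarray(px,float).reshape(-1,1,2),K,D).reshape(-1,2)
    r=np.c_[s,np.ones(len(s))]@R; o=-R.T@t
    return o+r*((z-o[2])/r[:,2])[:,None]
def crop(p,x0,x1,y0,y1,f,name):
    cv2.imwrite(name,cv2.resize(p[y0:y1,x0:x1],None,fx=f,fy=f,interpolation=cv2.INTER_CUBIC))
E
python3 - <<'E'
from h import *
t=cv2.imread('pics/top0.png');s=cv2.imread('pics/scene0.png')
crop(t,270,400,120,240,5,'pics/c1.png')
crop(s,180,290,185,260,7,'pics/c2.png')
crop(t,170,270,125,245,5,'pics/c3.png')
crop(s,305,395,160,265,5,'pics/c4.png')
for n in('top','scene'):
    d=np.load(f'pics/{n}0.npy'); C=cloud(n,d)
    m=(C[...,0]>.3)&(C[...,0]<.9)&(abs(C[...,1])<.5)&(d>0)
    print(n,'plane z',np.median(C[m][:,2]))
    box=[(318,345,185,225),(180,255,135,235)] if n=='top' else [(198,226,205,248),(318,382,165,258)]
    for b in box:
        q=C[b[2]:b[3],b[0]:b[1]].reshape(-1,3); q=q[q[:,2]>.012]; print(b,len(q),q.min(0).round(3),q.max(0).round(3),np.percentile(q[:,2],[10,50,90]).round(4))
        qq=q[q[:,2]>.028]; print(qq[:,:2].mean(0), cv2.minAreaRect((qq[:,:2]*1000).astype(np.float32)))
E
```

```text
top plane z 0.0012662717130887146
(318, 345, 185, 225) 420 [ 0.443 -0.247  0.012] [ 0.58  -0.075  1.219] [0.0178 0.0347 0.0391]
[ 0.53462174 -0.21343008] ((493.1901550292969, -174.94923400878906), (77.47891998291016, 208.8763885498047), 47.07864761352539)
(180, 255, 135, 235) 1515 [ 0.443 -0.075  0.012] [0.742 0.234 1.219] [0.0133 0.051  0.056 ]
[0.54020065 0.14781693] ((535.0374145507812, 53.736175537109375), (301.4071960449219, 208.922119140625), 72.68716430664062)
scene plane z 0.00019931033425529728
(198, 226, 205, 248) 618 [ 0.495 -0.25   0.012] [ 1.153 -0.182  0.78 ] [0.0183 0.0329 0.0364]
[ 0.55296345 -0.21759182] ((822.9981689453125, -241.72056579589844), (59.75788116455078, 656.452392578125), 84.9293212890625)
(318, 382, 165, 258) 1415 [ 0.468 -0.241  0.012] [1.153 0.214 0.78 ] [0.0239 0.0513 0.0543]
[0.5614277  0.14641247] ((831.1986694335938, 10.226165771484375), (133.8793182373047, 804.7466430664062), 61.43385314941406)
```

View pics/c1.png

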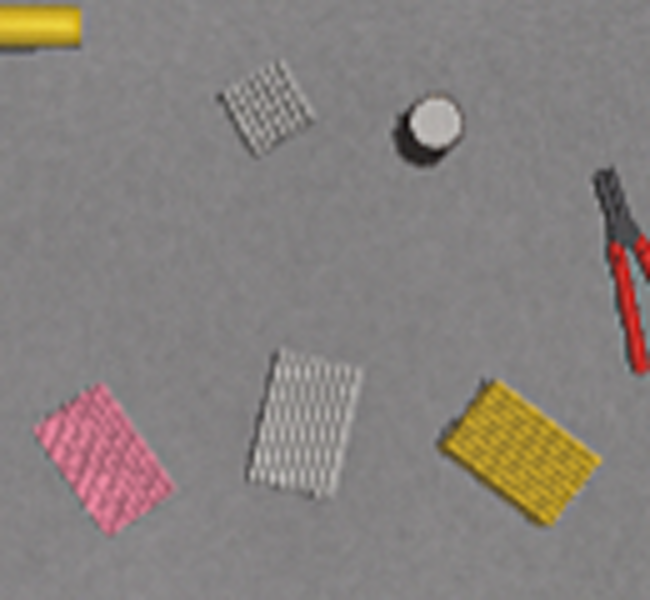

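View pics/c2.png

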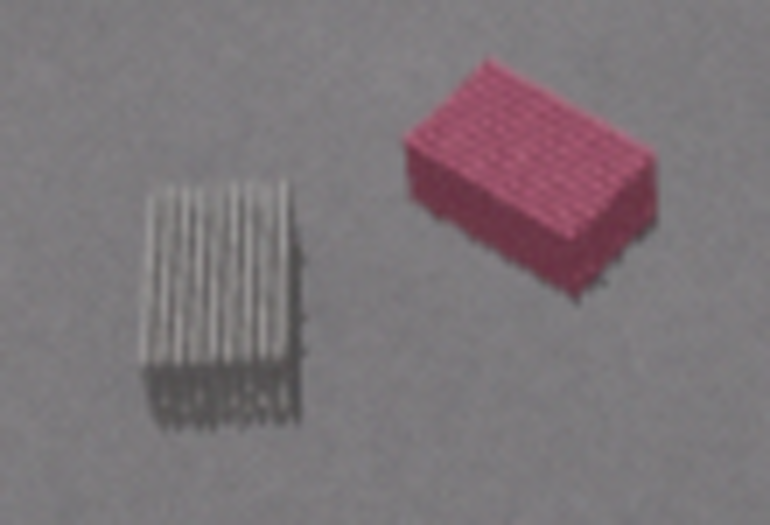

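View pics/c3.png

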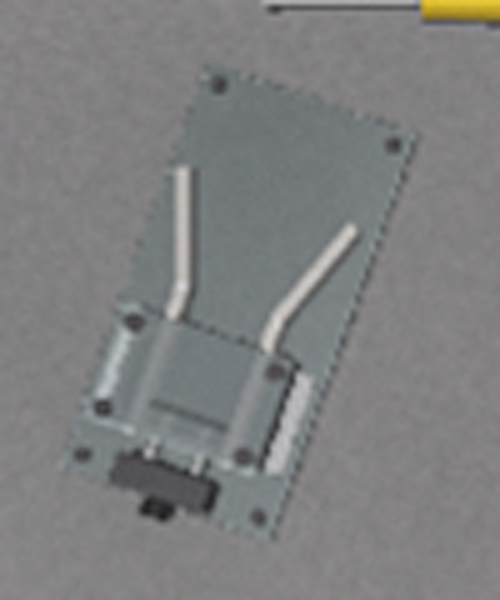

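View pics/c4.png

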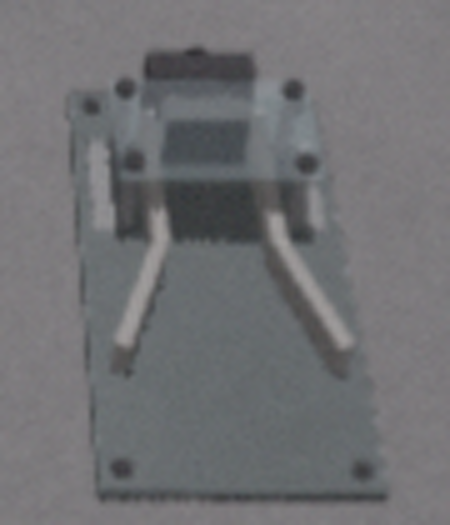

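```bash
cat >> h.py <<'E'
def unc(pts,x0,y0,f): return (np.array(pts,float)+.5)/f-.5+[x0,y0]
def T(p,L):
    c,s=np.cos(p[2]),np.sin(p[2]); L=np.asarray(L,float)
    return np.c_[p[0]+c*L[:,0]-s*L[:,1],p[1]+s*L[:,0]+c*L[:,1],L[:,2]]
def fit(obs,p0):
    from scipy.optimize import least_squares
    f=lambda p:np.concatenate([(proj(n,T(p,L))-u).ravel() for n,L,u in obs])
    r=least_squares(f,p0,x_scale=[.01,.01,.05]); return r.x,r.fun.reshape(-1,2)
E
cat > m.py <<'E'
from h import *
B=[(-.14,.07,.008),(-.14,-.07,.008),(.13,-.07,.008),(.13,.07,.008)]
# loading dir = -x world; nest +y = world -y ; 
top=unc([(418,135),(205,68),(68,465),(275,540)],170,125,5)   # fixture y+ is world -y = right in top
sc=unc([(97,492),(387,490),(323,95),(68,92)],305,160,5)
for o in ([('top',B,top)],[('scene',B,sc)],[('top',B,top),('scene',B,sc)]):
    p,r=fit(o,[.56,.15,2.8]); print('nest',p.round(4),np.degrees(p[2]).round(2),r.round(1).tolist())
pn=p
H=[(.04,.025,.036),(.04,-.025,.036),(-.04,-.025,.036),(-.04,.025,.036)]
top=unc([(278,352),(362,370),(333,495),(248,478)],270,120,5)
sc=unc([(293,360),(143,365),(150,190),(290,182)],180,185,7)
for o in ([('top',H,top)],[('scene',H,sc)],[('top',H,top),('scene',H,sc)]):
    p,r=fit(o,[.53,-.2,-.2]); print('hs',p.round(4),np.degrees(p[2]).round(2),r.round(1).tolist())
def draw(n,x0,x1,y0,y1,f,name,sets):
    im=cv2.imread(f'pics/{n}0.png'); c=cv2.resize(im[y0:y1,x0:x1],None,fx=f,fy=f,interpolation=cv2.INTER_CUBIC)
    for P in sets:
        q=(proj(n,P)-[x0,y0]+.5)*f-.5
        cv2.polylines(c,[q.round().astype(int).reshape(-1,1,2)],True,(0,0,255),1)
    cv2.imwrite(name,c)
R1=[(-.07,.052,.03),(0,.0265,.03),(.095,.0265,.03)];R2=[(a,-b,c) for a,b,c in R1]
ns=[T(pn,L) for L in (B,R1+R1[::-1],R2+R2[::-1],[(.107,.03,.044),(.107,-.03,.044),(.127,-.03,.044),(.127,.03,.044)])]
hs=[T(p,H)]
draw('top',170,270,125,245,5,'pics/d1.png',ns);draw('scene',305,395,160,265,5,'pics/d2.png',ns)
draw('top',270,400,120,240,4,'pics/d3.png',hs);draw('scene',180,290,185,260,4,'pics/d4.png',hs)
a=cv2.imread('pics/d1.png');b=cv2.imread('pics/d2.png');
def hc(a,b):
    h=max(a.shape[0],b.shape[0]); f=lambda i:cv2.copyMakeBorder(i,0,h-i.shape[0],0,0,0); return cv2.hconcat([f(a),f(b)])
im=hc(a,b)[:, :790] if False else hc(cv2.resize(a,None,fx=.8,fy=.8),cv2.resize(b,None,fx=.8,fy=.8)); cv2.imwrite('pics/e1.png',im)
cv2.imwrite('pics/e2.png',cv2.resize(hc(cv2.imread('pics/d3.png')[150:,:400],cv2.imread('pics/d4.png')),None,fx=.95,fy=.95))
E
python3 m.py
```

```text
nest [0.597  0.1327 2.8161] 161.35 [[0.2, -0.5], [0.5, -1.2], [-1.0, 1.1], [0.4, 0.5]]
nest [0.6001 0.1354 2.7911] 159.92 [[-0.1, -0.6], [0.4, 0.9], [-1.1, -0.1], [0.7, -0.3]]
nest [0.5987 0.1342 2.8027] 160.58 [[0.1, -0.6], [0.7, -1.8], [-1.9, 0.1], [-0.7, 0.1], [-0.1, -0.6], [0.4, 0.3], [-2.3, -0.6], [-0.3, -0.4]]
hs [ 0.5378 -0.2153 -0.2298] -13.17 [[0.3, -0.3], [-0.4, -0.2], [-0.4, 0.4], [0.5, 0.1]]
hs [ 0.5412 -0.2145 -0.2289] -13.12 [[-0.5, -0.5], [0.2, 0.4], [0.4, 0.2], [-0.0, -0.1]]
hs [ 0.5394 -0.2148 -0.229 ] -13.12 [[0.1, -0.9], [-0.6, -0.8], [-0.5, -0.1], [0.4, -0.4], [-0.8, -1.0], [-0.0, -0.1], [0.1, -0.3], [-0.3, -0.6]]
```

View pics/e1.png

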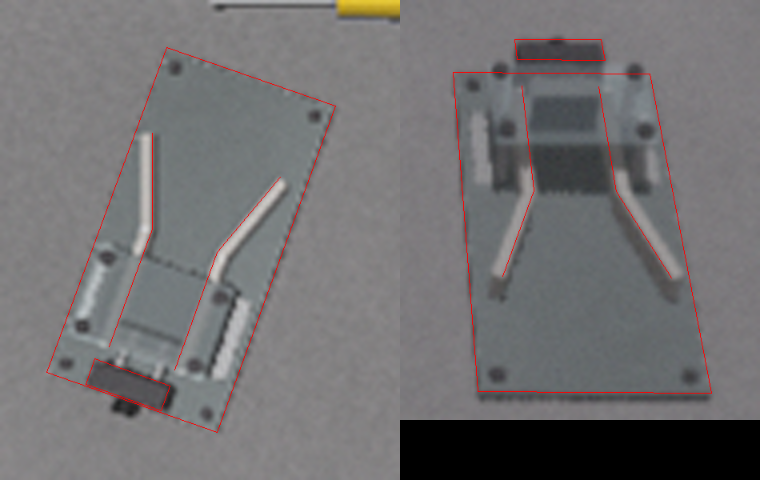

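View pics/e2.png

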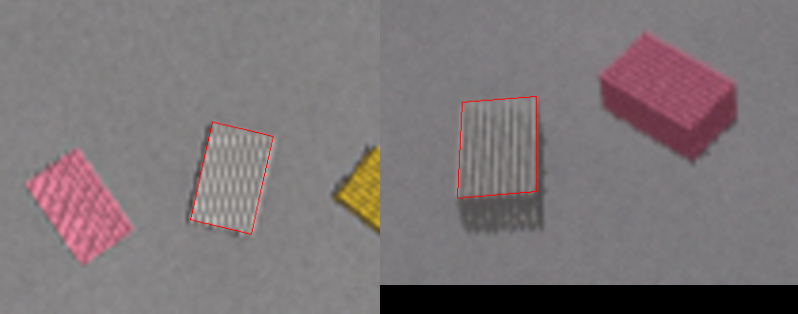

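The overlays agree in both views. The heatsink is at about (0.539, -0.215), yaw -13.1°. The fixture is at (0.599, 0.134), loading direction 160.6°, so its mouth is on the far side from the robot.

```bash
cat >> h.py <<'E'
from scipy.spatial.transform import Rotation as Ro
def down(yaw): # tool z down, tool x at yaw (deg)
    a=np.radians(yaw);x=np.array([np.cos(a),np.sin(a),0]);z=np.array([0,0,-1.]);return Ro.from_matrix(np.c_[x,np.cross(z,x),z])
def row(pos,yaw):
    s=ctrl.sense(); R0=Ro.from_rotvec(s['ee_rot'])
    d=R0.inv().apply(np.array(pos)-s['ee_pos'])/.06
    r=np.degrees((R0.inv()*down(yaw)).as_rotvec())/8
    return d.round(3),r.round(3)
def yawnow():
    m=Ro.from_rotvec(ctrl.sense()['ee_rot']).as_matrix(); return np.degrees(np.arctan2(m[1,0],m[0,0])),m.round(3)
E
python3 - <<'E'
from h import *
print(yawnow())
for y in(-13.1,166.9): print(row([.5394,-.2148,.20],y))
E
```

```text
(np.float64(160.76402491111335), array([[-0.944,  0.329, -0.001],
       [ 0.329,  0.944, -0.002],
       [-0.   , -0.002, -1.   ]]))
(array([ -9.668, -10.827,   1.735]), array([-1.0000e-03,  1.8000e-02,  2.1733e+01]))
(array([ -9.668, -10.827,   1.735]), array([-0.012, -0.001, -0.767]))
```

Run:
```python
from h import *
print(row([.55,.22,.27],160.8))
```

```text
(array([-7.447, -3.929,  0.557]), array([-0.012,  0.   , -0.004]))
```

```bash
python3 -m pendant '[1,-7.4,-3.9,0.5,0,0,0, 1,-7.4,-3.9,0.5,0,0,0, 1,-7.4,-3.9,0.5,0,0,0, 1,-7.4,-3.9,0.5,0,0,0, 1,-7.4,-3.9,0.5,0,0,0, 1,-7.4,-3.9,0.5,0,0,0, 1,-7.4,-3.9,0.5,0,0,0, 1,-7.4,-3.9,0.5,0,0,0]'
python3 - <<'E'
from h import *
print(row([.5394,-.2148,.20],166.9))
E
```

```text
time_s: 1.1
ee_pos: [0.547, 0.2233, 0.2737]
ee_rot: [-0.524, -3.097, 0.0]
contact_force: [0.5, 1.8, 0.5]
finger_gap: 0.0855
(array([-2.284, -6.937,  1.229]), array([-0.001, -0.003, -0.765]))
```

```bash
python3 -m pendant '[1,-2.28,-6.94,1.2,0,0,-0.76, 1,-2.28,-6.94,1.2,0,0,-0.76, 1,-2.28,-6.94,1.2,0,0,-0.76, 1,-2.28,-6.94,1.2,0,0,-0.76, 1,-2.28,-6.94,1.2,0,0,-0.76, 1,-2.28,-6.94,1.2,0,0,-0.76, 1,-2.28,-6.94,1.2,0,0,-0.76, 1,-2.28,-6.94,1.2,0,0,-0.76]'
python3 - <<'E'
from h import *
print(row([.5394,-.2148,.20],166.9))
p,d=ctrl.grab_frame('scene'); crop(p,120,310,110,270,4,'pics/g1.png')
E
```

```text
time_s: 2.1
ee_pos: [0.5357, -0.2195, 0.2011]
ee_rot: [-0.373, -3.117, 0.005]
contact_force: [0.4, -0.0, -0.8]
finger_gap: 0.0855
(array([-0.042,  0.09 ,  0.018]), array([-0.022, -0.013, -0.07 ]))
```

View pics/g1.png

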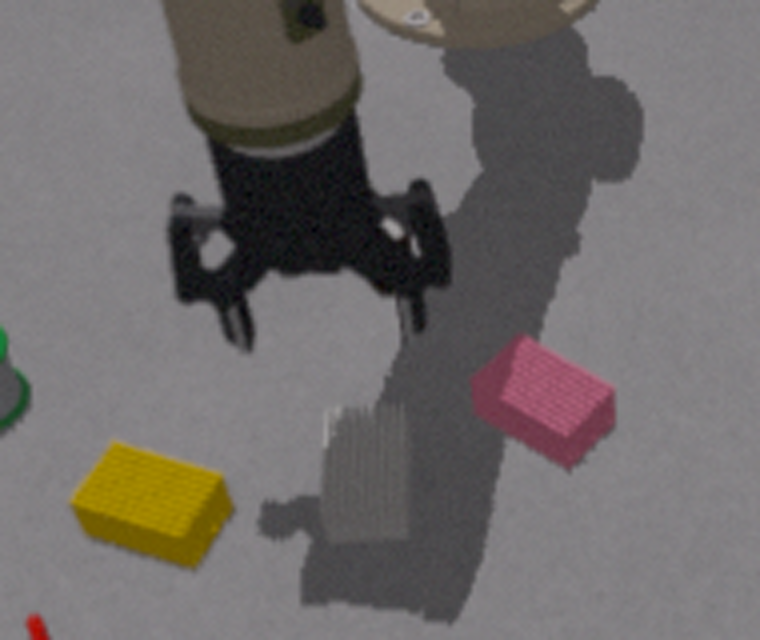

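```bash
python3 -m pendant '[1,-0.04,0.09,0.5,-0.02,-0.01,-0.07, 1,-0.04,0.09,1.0,-0.02,-0.01,-0.07, 1,-0.04,0.09,1.2,-0.02,-0.01,-0.07, 1,-0.04,0.09,1.2,-0.02,-0.01,-0.07]'
python3 - <<'E'
from h import *
print(row([.5394,-.2148,.082],166.9))
E
```

```text
time_s: 2.65
ee_pos: [0.5415, -0.2077, 0.1296]
ee_rot: [0.343, 3.123, 0.005]
contact_force: [0.5, -0.5, 0.4]
finger_gap: 0.0856
(array([ 0.009, -0.126,  0.793]), array([ 0.022, -0.001,  0.07 ]))
```

```bash
python3 -m pendant '[1,0,-0.1,0,0,0,0.07, 1,0,-0.1,0,0,0,0.07, 1,0,-0.1,0,0,0,0.07]'
python3 - <<'E'
from h import *
print(row([.5394,-.2148,.082],166.9))
p,d=ctrl.grab_frame('scene'); crop(p,120,310,110,270,4,'pics/g2.png')
E
```

```text
time_s: 3.02
ee_pos: [0.5406, -0.2148, 0.1307]
ee_rot: [0.36, 3.118, 0.004]
contact_force: [0.6, -0.4, -0.8]
finger_gap: 0.0853
(array([ 0.021, -0.007,  0.812]), array([ 0.02 ,  0.018, -0.01 ]))
```

View pics/g2.png

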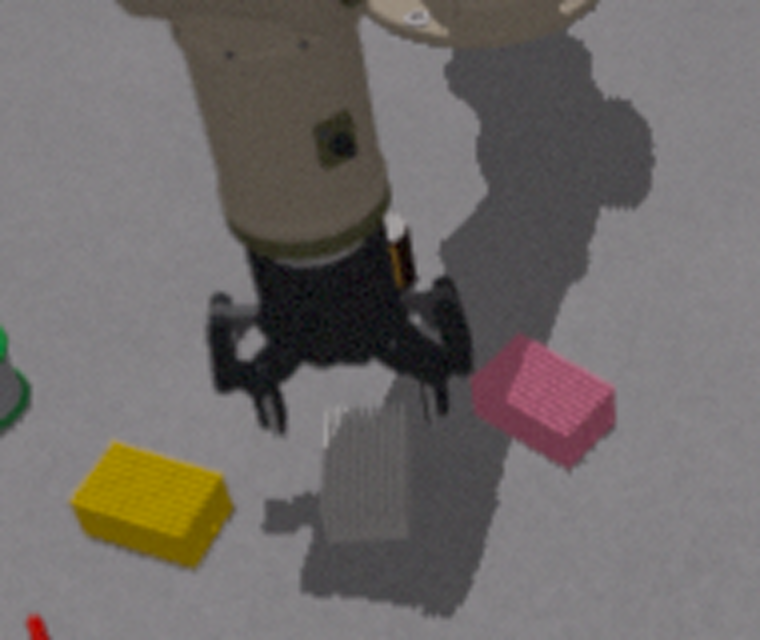

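```bash
python3 -m pendant '[1,0.02,0,0.4,0,0,0, 1,0.02,0,0.8,0,0,0, 1,0.02,0,0.8,0,0,0, 1,0.02,0,0.8,0,0,0]'
python3 - <<'E'
from h import *
print(row([.5394,-.2148,.082],166.9))
p,d=ctrl.grab_frame('scene'); crop(p,120,310,110,270,4,'pics/g3.png')
E
```

```text
time_s: 3.58
ee_pos: [0.5397, -0.2143, 0.0829]
ee_rot: [0.36, 3.118, 0.004]
contact_force: [0.5, -0.6, 0.3]
finger_gap: 0.0854
(array([ 0.003, -0.01 ,  0.016]), array([ 0.019,  0.016, -0.007]))
```

View pics/g3.png

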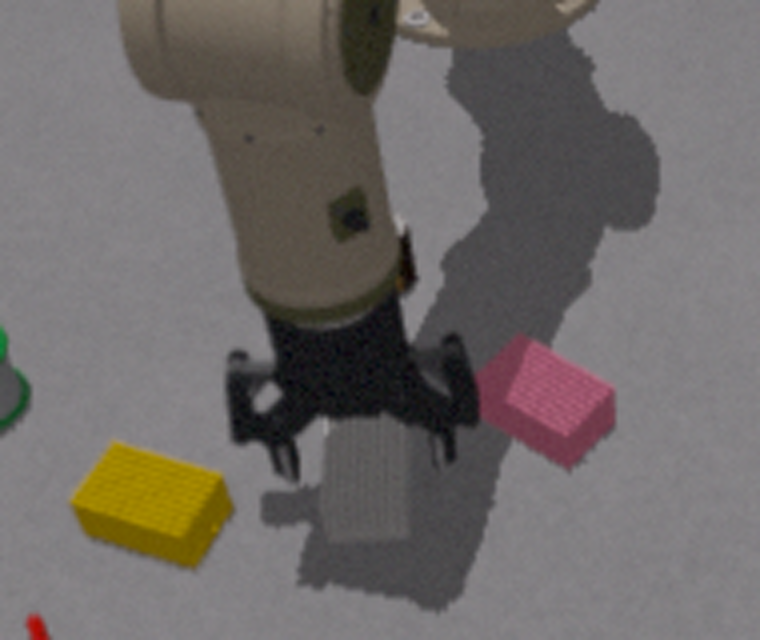

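The fingers stand on both sides of the heatsink, with the tips at crop (290,470) and (447,455). I'll close on it now.

```bash
python3 -m pendant '[0,0,0,0,0,0,0, 0,0,0,0,0,0,0, 0,0,0,0,0,0,0, 0,0,0,0,0,0,0, 0,0,0,0,0,0,0, 0,0,0,0,0,0,0]'; python3 -m pendant '[0,0,0,-0.1,0,0,0, 0,0,0,-0.4,0,0,0, 0,0,0,-0.8,0,0,0, 0,0,0,-1.2,0,0,0, 0,0,0,-1.2,0,0,0, 0,0,0,-1.2,0,0,0]'
python3 - <<'E'
from h import *
print(ctrl.sense()['ee_pos'],yawnow()[0])
for n in('scene','top'):
    p,d=ctrl.grab_frame(n); 
    crop(p,*((140,270,130,260,3) if n=='scene' else (270,400,120,250,3)),f'pics/l_{n}.png')
a=cv2.hconcat([cv2.imread('pics/l_scene.png'),cv2.imread('pics/l_top.png')]);cv2.imwrite('pics/l.png',a)
E
```

```text
time_s: 4.38
ee_pos: [0.5397, -0.2144, 0.083]
ee_rot: [0.36, 3.118, 0.004]
contact_force: [-0.8, -0.1, 5.0]
finger_gap: 0.0492
time_s: 5.12
ee_pos: [0.5388, -0.214, 0.1536]
ee_rot: [0.36, 3.12, 0.005]
contact_force: [-1.0, 0.2, -3.0]
finger_gap: 0.0487
[ 0.53879195 -0.21395113  0.15359213] 166.85126976629184
```

View pics/l.png

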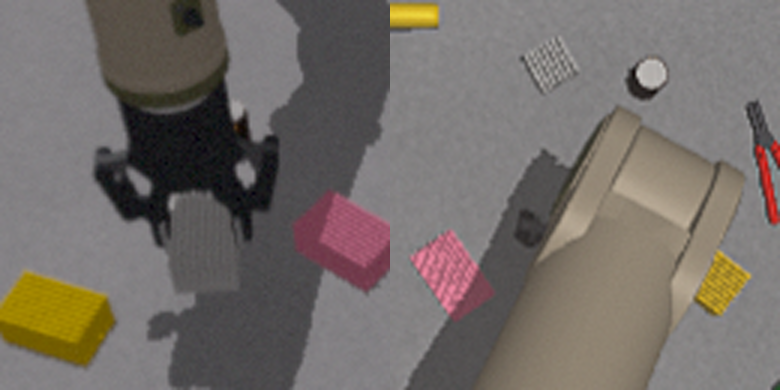

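Run:
```python
from h import *
n=np.array([.5987,.1342,np.radians(160.6)])
for x in(-.095,-.165,.0): print(T(n,[(x,0,0)]))
print(row([*T(n,[(-.095,0,0)])[0,:2],.17],160.6))
```

```text
[[0.68830615 0.10264469 0.        ]]
[[0.75433174 0.07939341 0.        ]]
[[0.5987 0.1342 0.    ]]
(array([-1.231,  5.706, -0.269]), array([ 0.02 , -0.006,  0.781]))
```

```bash
python3 -m pendant '[0,-0.1,0.5,-0.3,0,0,0.1, 0,-0.3,1.4,-0.3,0,0,0.2, 0,-0.5,2.3,-0.3,0,0,0.3, 0,-0.7,3.2,-0.3,0,0,0.4, 0,-0.9,4.1,-0.3,0,0,0.6, 0,-1.1,5.0,-0.3,0,0,0.7, 0,-1.2,5.5,-0.3,0,0,0.78, 0,-1.23,5.7,-0.3,0,0,0.78]';python3 -m pendant '[0,0,0,0,0,0,0, 0,0,0,0,0,0,0, 0,0,0,0,0,0,0]'
python3 - <<'E'
from h import *
print(row([.6883,.1026,.10],160.6),yawnow()[0])
for n in('scene','top'):
    p,d=ctrl.grab_frame(n); 
    crop(p,*((300,420,150,280,3) if n=='scene' else (150,290,110,240,3)),f'pics/l_{n}.png')
a=cv2.hconcat([cv2.imread('pics/l_scene.png'),cv2.imread('pics/l_top.png')]);cv2.imwrite('pics/l2.png',a)
E
```

```text
time_s: 6.22
ee_pos: [0.6885, 0.1047, 0.1713]
ee_rot: [-0.524, -3.097, -0.004]
contact_force: [0.2, 0.8, -1.8]
finger_gap: 0.049
time_s: 6.6
ee_pos: [0.6887, 0.0998, 0.1734]
ee_rot: [0.533, 3.094, 0.003]
contact_force: [-0.5, 0.9, -1.8]
finger_gap: 0.0493
(array([0.023, 0.04 , 1.223]), array([ 0.017,  0.01 , -0.018])) 160.4542125053688
```

View pics/l2.png

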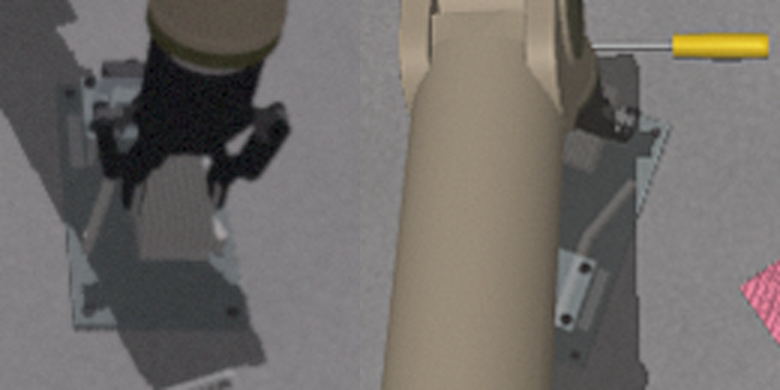

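```bash
python3 -m pendant '[0,0.02,0.04,0.4,0,0,0, 0,0.02,0.04,0.8,0,0,0, 0,0.02,0.04,1.1,0,0,0, 0,0.02,0.04,1.25,0,0,0, 0,0.02,0.04,1.25,0,0,0, 0,0.02,0.04,1.25,0,0,0]'
python3 - <<'E'
from h import *
print(row([.6883,.1026,.091],160.6),yawnow()[0])
E
```

```text
time_s: 7.45
ee_pos: [0.6892, 0.1047, 0.0992]
ee_rot: [0.529, 3.094, 0.005]
contact_force: [-0.1, -0.1, -2.3]
finger_gap: 0.0487
(array([ 0.003, -0.039,  0.136]), array([ 0.026,  0.018, -0.   ])) 160.59837145486694
```

```bash
python3 -m pendant '[0,0,-0.02,0.06,0,0,0, 0,0,-0.02,0.1,0,0,0, 0,0,-0.02,0.12,0,0,0, 0,0,-0.02,0.12,0,0,0]'
python3 - <<'E'
from h import *
print(row([.6883,.1026,.091],160.6),yawnow()[0])
p,d=ctrl.grab_frame('scene');crop(p,300,420,180,280,6,'pics/pl.png')
E
```

```text
time_s: 7.95
ee_pos: [0.6883, 0.1037, 0.0911]
ee_rot: [0.529, 3.095, 0.004]
contact_force: [-1.0, -0.1, -0.8]
finger_gap: 0.0488
(array([-0.007, -0.017,  0.001]), array([0.021, 0.008, 0.   ])) 160.60279263723507
```

View pics/pl.png

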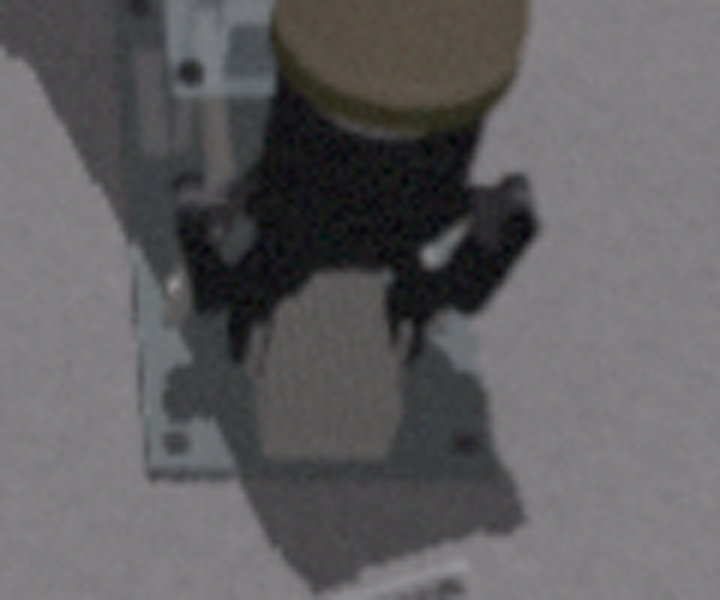

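```bash
python3 -m pendant '[0,0,0,0.02,0,0,0, 0,0,0,0.02,0,0,0]';  python3 -m pendant '[1,0,0,0,0,0,0, 1,0,0,0,0,0,0, 1,0,0,0,0,0,0, 1,0,0,0,0,0,0, 1,0,0,-0.4,0,0,0, 1,0,0,-0.9,0,0,0, 1,0,0,-1.4,0,0,0, 1,0,0,-1.4,0,0,0]'
python3 - <<'E'
from h import *
for n in('scene','top'):
    p,d=ctrl.grab_frame(n); 
    crop(p,*((300,420,150,280,3) if n=='scene' else (150,290,110,240,3)),f'pics/l_{n}.png')
a=cv2.hconcat([cv2.imread('pics/l_scene.png'),cv2.imread('pics/l_top.png')]);cv2.imwrite('pics/l3.png',a)
E
```

```text
time_s: 8.25
ee_pos: [0.6884, 0.1037, 0.091]
ee_rot: [0.529, 3.095, 0.005]
contact_force: [-4.8, 0.3, 7.9]
finger_gap: 0.0488
time_s: 9.25
ee_pos: [0.6896, 0.1034, 0.177]
ee_rot: [0.528, 3.09, 0.007]
contact_force: [-0.2, 0.4, 0.4]
finger_gap: 0.0854
```

View pics/l3.png

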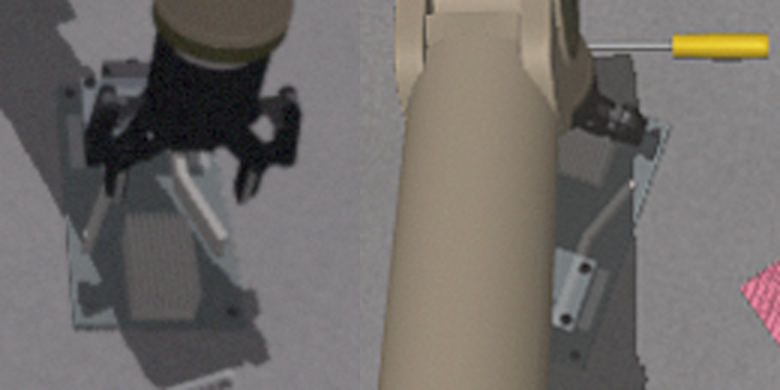

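```bash
python3 -m pendant '[0,-0.6,0,0,0,0,0, 0,-1.2,0,0,0,0,0, 0,-1.2,0,0,0,0,0, 0,-1.2,0,0,0,0,0]'
python3 - <<'E'
from h import *
p,d=ctrl.grab_frame('scene'); cv2.imwrite('pics/s5.png',p); crop(p,310,400,195,270,8,'pics/l5.png')
n=np.array([.5987,.1342,np.radians(160.6)])
print(row([*T(n,[(-.163,0,0)])[0,:2],.105],160.6))
E
```

```text
time_s: 9.85
ee_pos: [0.7552, 0.0797, 0.1719]
ee_rot: [-0.529, -3.096, -0.003]
contact_force: [0.1, -0.2, 0.0]
finger_gap: 0.0121
(array([ 0.041, -0.02 ,  1.128]), array([ 0.019, -0.006,  0.004]))
```

View pics/l5.png

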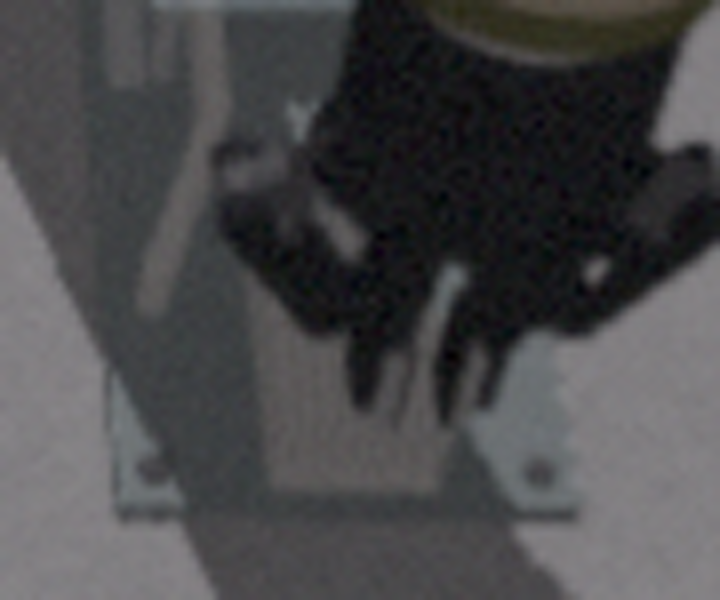

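```bash
python3 -m pendant '[0,0.02,0,0.4,0,0,0, 0,0.02,0,0.8,0,0,0, 0,0.02,0,1.1,0,0,0, 0,0.02,0,1.1,0,0,0, 0,0.02,0,1.1,0,0,0]'
python3 - <<'E'
from h import *
n=np.array([.5987,.1342,np.radians(160.6)])
print(row([*T(n,[(-.163,0,0)])[0,:2],.088],160.6), ctrl.sense()['finger_gap'])
p,d=ctrl.grab_frame('scene'); crop(p,310,400,195,285,6,'pics/l6.png')
E
```

```text
time_s: 10.52
ee_pos: [0.7554, 0.0803, 0.1089]
ee_rot: [0.528, 3.094, 0.005]
contact_force: [0.8, 0.9, -0.1]
finger_gap: 0.0001
(array([ 0.046, -0.021,  0.349]), array([0.025, 0.017, 0.002])) 6.737441099917336e-05
```

View pics/l6.png

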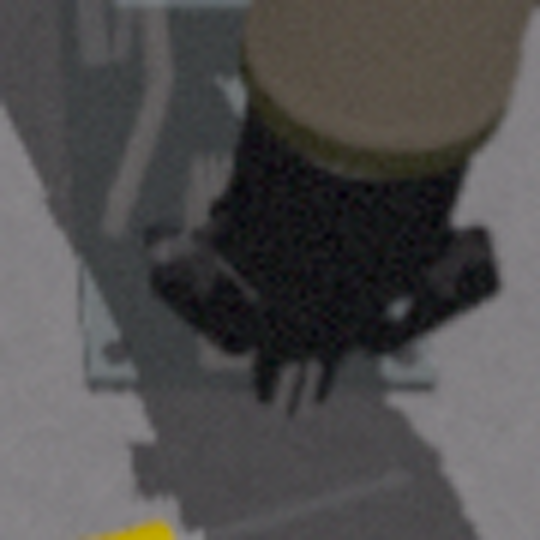

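```bash
python3 -m pendant '[0,0,-0.02,0.2,0,0,0, 0,0,-0.02,0.34,0,0,0, 0,0,-0.02,0.34,0,0,0, 0,0.1,-0.02,0.34,0,0,0, 0,0.2,-0.02,0.34,0,0,0, 0,0.2,-0.02,0.34,0,0,0]'
cat > st.py <<'E'
from h import *
n=np.array([.5987,.1342,np.radians(160.6)])
s=ctrl.sense();c,q=np.cos(n[2]),np.sin(n[2]);d=s['ee_pos'][:2]-n[:2];f=s['contact_force']
print('nest x,y mm',((c*d[0]+q*d[1])*1e3).round(1),((-q*d[0]+c*d[1])*1e3).round(1),'z',s['ee_pos'][2].round(4),'F along/lat/up',(f[0]*c+f[1]*q).round(1),(-q*f[0]+c*f[1]).round(1),f[2].round(1),'yaw',yawnow()[0].round(2))
E
python3 st.py
```

```text
time_s: 11.32
ee_pos: [0.743, 0.0837, 0.0878]
ee_rot: [0.528, 3.095, 0.005]
contact_force: [0.5, -0.1, -0.2]
finger_gap: 0.0002
nest x,y mm -152.8 -0.3 z 0.0878 F along/lat/up -0.5 -0.1 -0.2 yaw 160.63
```

```bash
python3 -m pendant '[0,0.06,0,0,0,0,0, 0,0.12,0,0,0,0,0, 0,0.18,0,0,0,0,0, 0,0.24,0,0,0,0,0, 0,0.3,0,0,0,0,0, 0,0.36,0,0,0,0,0, 0,0.42,0,0,0,0,0, 0,0.48,0,0,0,0,0]'; python3 st.py
python3 - <<'E'
from h import *
for n in('scene','top'):
    p,d=ctrl.grab_frame(n); 
    crop(p,*((300,420,150,280,3) if n=='scene' else (150,290,110,240,3)),f'pics/l_{n}.png')
a=cv2.hconcat([cv2.imread('pics/l_scene.png'),cv2.imread('pics/l_top.png')]);cv2.imwrite('pics/l7.png',a)
E
```

```text
time_s: 12.32
ee_pos: [0.716, 0.0927, 0.0874]
ee_rot: [0.529, 3.095, 0.004]
contact_force: [0.8, -0.3, -0.8]
finger_gap: -0.0003
nest x,y mm -124.4 0.2 z 0.0874 F along/lat/up -0.8 -0.0 -0.8 yaw 160.61
```

View pics/l7.png

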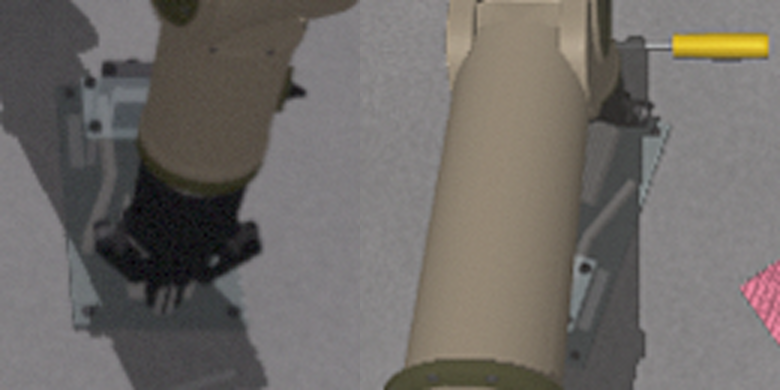

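```bash
python3 -m pendant '[0,0.06,0,0,0,0,0, 0,0.12,0,0,0,0,0, 0,0.18,0,0,0,0,0, 0,0.24,0,0,0,0,0, 0,0.3,0,0,0,0,0, 0,0.36,0,0,0,0,0, 0,0.42,0,0,0,0,0, 0,0.48,0,0,0,0,0]'; python3 st.py
```

```text
time_s: 13.42
ee_pos: [0.6888, 0.1022, 0.0873]
ee_rot: [0.529, 3.095, 0.004]
contact_force: [1.4, -0.8, 0.3]
finger_gap: 0.0002
nest x,y mm -95.6 0.3 z 0.0873 F along/lat/up -1.5 0.3 0.3 yaw 160.6
```

```bash
python3 -m pendant '[0,0.04,0,0,0,0,0, 0,0.08,0,0,0,0,0, 0,0.12,0,0,0,0,0, 0,0.16,0,0,0,0,0, 0,0.2,0,0,0,0,0, 0,0.24,0,0,0,0,0]'; python3 st.py
python3 - <<'E'
from h import *
p,d=ctrl.grab_frame('top'); crop(p,170,270,130,240,5,'pics/t8.png')
E
```

```text
time_s: 14.18
ee_pos: [0.6753, 0.107, 0.0873]
ee_rot: [0.529, 3.095, 0.004]
contact_force: [1.3, 0.2, -0.2]
finger_gap: -0.0002
nest x,y mm -81.3 0.3 z 0.0873 F along/lat/up -1.2 -0.6 -0.2 yaw 160.6
```

View pics/t8.png

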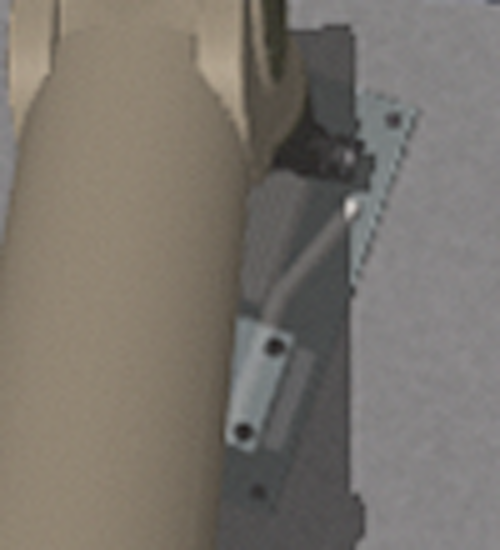

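Force is still low at about 1.2 N, and the heatsink is entering the throat. I'll carry on gently.

```bash
python3 -m pendant '[0,0.04,0,0,0,0,0, 0,0.08,0,0,0,0,0, 0,0.12,0,0,0,0,0, 0,0.16,0,0,0,0,0, 0,0.2,0,0,0,0,0, 0,0.24,0,0,0,0,0, 0,0.28,0,0,0,0,0, 0,0.32,0,0,0,0,0]'; python3 st.py
```

```text
time_s: 15.22
ee_pos: [0.6571, 0.1133, 0.0873]
ee_rot: [0.529, 3.095, 0.004]
contact_force: [2.5, 0.3, 0.2]
finger_gap: -0.0
nest x,y mm -62.0 0.3 z 0.0873 F along/lat/up -2.2 -1.2 0.2 yaw 160.6
```

```bash
python3 -m pendant '[0,0.04,0,0,0,0,0, 0,0.08,0,0,0,0,0, 0,0.12,0,0,0,0,0, 0,0.16,0,0,0,0,0]'; python3 st.py; python3 -c "
from h import *
p,d=ctrl.grab_frame('scene'); crop(p,310,400,160,265,5,'pics/t9.png')"
```

```text
time_s: 15.72
ee_pos: [0.6481, 0.1165, 0.0872]
ee_rot: [0.529, 3.095, 0.004]
contact_force: [1.2, -0.5, 1.8]
finger_gap: 0.0003
nest x,y mm -52.4 0.3 z 0.0872 F along/lat/up -1.3 0.1 1.8 yaw 160.6
```

View pics/t9.png

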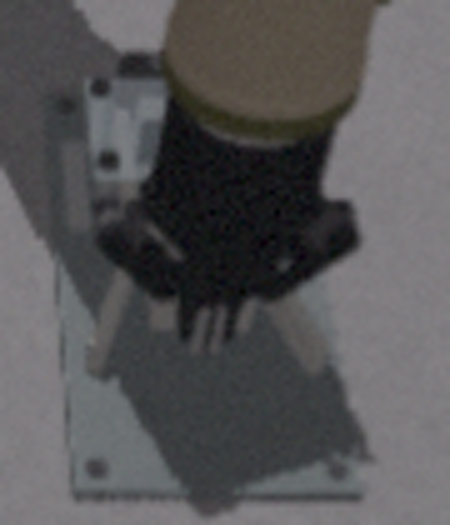

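```bash
python3 -m pendant '[0,0.03,0,0,0,0,0, 0,0.06,0,0,0,0,0, 0,0.09,0,0,0,0,0, 0,0.12,0,0,0,0,0, 0,0.15,0,0,0,0,0, 0,0.18,0,0,0,0,0]'; python3 st.py;  python3 -m pendant '[0,0.02,0,0,0,0,0, 0,0.04,0,0,0,0,0, 0,0.06,0,0,0,0,0, 0,0.07,0,0,0,0,0]'; python3 st.py
```

```text
time_s: 16.52
ee_pos: [0.6379, 0.1201, 0.0872]
ee_rot: [0.529, 3.095, 0.004]
contact_force: [1.8, -0.6, 0.7]
finger_gap: 0.0002
nest x,y mm -41.6 0.3 z 0.0872 F along/lat/up -1.8 -0.1 0.7 yaw 160.61
time_s: 17.02
ee_pos: [0.634, 0.1215, 0.0872]
ee_rot: [0.529, 3.095, 0.004]
contact_force: [1.9, -0.3, 0.7]
finger_gap: 0.0004
nest x,y mm -37.5 0.3 z 0.0872 F along/lat/up -1.9 -0.3 0.7 yaw 160.6
```

```bash
cat >> st.py <<'E'
import sys; sys.exit(1 if abs(f[0]*c+f[1]*q)>4.5 else 0)
E
python3 -m pendant '[0,0.01,0,0,0,0,0, 0,0.02,0,0,0,0,0, 0,0.03,0,0,0,0,0]' >/dev/null; python3 st.py && python3 -m pendant '[0,0.01,0,0,0,0,0, 0,0.02,0,0,0,0,0, 0,0.03,0,0,0,0,0]' >/dev/null; python3 st.py && python3 -m pendant '[0,0.01,0,0,0,0,0, 0,0.02,0,0,0,0,0, 0,0.03,0,0,0,0,0]' >/dev/null; python3 st.py && python3 -m pendant '[0,0.01,0,0,0,0,0, 0,0.02,0,0,0,0,0, 0,0.03,0,0,0,0,0]' >/dev/null; python3 st.py
```

```text
nest x,y mm -35.8 0.3 z 0.0872 F along/lat/up -1.5 1.1 1.0 yaw 160.6
nest x,y mm -33.9 0.2 z 0.0872 F along/lat/up -1.5 -0.0 1.0 yaw 160.6
nest x,y mm -32.1 0.3 z 0.0872 F along/lat/up -1.6 0.1 -0.6 yaw 160.61
nest x,y mm -30.3 0.3 z 0.0872 F along/lat/up -1.4 0.1 -0.2 yaw 160.6
```

```bash
python3 -m pendant '[0,0.01,0,0,0,0,0, 0,0.02,0,0,0,0,0, 0,0.03,0,0,0,0,0]' >/dev/null; python3 st.py && python3 -m pendant '[0,0.01,0,0,0,0,0, 0,0.02,0,0,0,0,0, 0,0.03,0,0,0,0,0]' >/dev/null && python3 st.py && python3 -m pendant '[0,0.01,0,0,0,0,0, 0,0.02,0,0,0,0,0, 0,0.03,0,0,0,0,0]' >/dev/null && python3 st.py && python3 -m pendant '[0,0.01,0,0,0,0,0, 0,0.02,0,0,0,0,0, 0,0.03,0,0,0,0,0]' >/dev/null && python3 st.py && python3 -m pendant '[0,0.01,0,0,0,0,0, 0,0.02,0,0,0,0,0, 0,0.03,0,0,0,0,0]' >/dev/null && python3 st.py
```

```text
nest x,y mm -28.5 0.3 z 0.0872 F along/lat/up -1.4 0.7 -1.2 yaw 160.61
nest x,y mm -26.7 0.3 z 0.0872 F along/lat/up -2.1 -0.1 -0.5 yaw 160.6
nest x,y mm -24.9 0.3 z 0.0872 F along/lat/up -0.5 -0.2 0.3 yaw 160.6
nest x,y mm -23.1 0.3 z 0.0872 F along/lat/up -0.9 -0.3 0.5 yaw 160.6
nest x,y mm -21.3 0.2 z 0.0872 F along/lat/up -0.7 0.3 0.0 yaw 160.6
```

```bash
python3 -m pendant '[0,0.01,0,0,0,0,0, 0,0.02,0,0,0,0,0, 0,0.03,0,0,0,0,0]' >/dev/null; python3 st.py && python3 -m pendant '[0,0.01,0,0,0,0,0, 0,0.02,0,0,0,0,0, 0,0.03,0,0,0,0,0]' >/dev/null && python3 st.py && python3 -m pendant '[0,0.01,0,0,0,0,0, 0,0.02,0,0,0,0,0, 0,0.03,0,0,0,0,0]' >/dev/null && python3 st.py && python3 -m pendant '[0,0.01,0,0,0,0,0, 0,0.02,0,0,0,0,0, 0,0.03,0,0,0,0,0]' >/dev/null && python3 st.py && python3 -m pendant '[0,0.01,0,0,0,0,0, 0,0.02,0,0,0,0,0, 0,0.03,0,0,0,0,0]' >/dev/null && python3 st.py
```

```text
nest x,y mm -19.6 0.3 z 0.0872 F along/lat/up -2.4 0.4 -0.6 yaw 160.6
nest x,y mm -18.5 0.4 z 0.0874 F along/lat/up -6.3 -0.2 -2.4 yaw 160.58
```

The pad is felt at tool x of about -19 mm. I'll build the force up in small steps.

```bash
python3 -m pendant '[0,0.01,0,0,0,0,0, 0,0.01,0,0,0,0,0]'>/dev/null ; python3 st.py;python3 -m pendant '[0,0.01,0,0,0,0,0, 0,0.01,0,0,0,0,0]' >/dev/null; python3 st.py
```

```text
nest x,y mm -18.3 0.4 z 0.0877 F along/lat/up -6.8 0.1 -2.5 yaw 160.57
nest x,y mm -18.1 0.5 z 0.0878 F along/lat/up -7.5 -1.1 -2.4 yaw 160.56
```

The tool is riding up slightly, with about 2.4 N of vertical drag. I'll ease it down while increasing the push.

```bash
python3 -m pendant '[0,0.01,0,0.01,0,0,0, 0,0.02,0,0.02,0,0,0]' >/dev/null; python3 st.py;python3 -m pendant '[0,0.01,0,0.01,0,0,0, 0,0.02,0,0.02,0,0,0]' >/dev/null; python3 st.py
```

```text
nest x,y mm -17.7 0.4 z 0.0872 F along/lat/up -9.5 -0.6 2.2 yaw 160.54
nest x,y mm -17.6 0.5 z 0.0872 F along/lat/up -10.5 0.8 8.2 yaw 160.51
```

```bash
python3 -m pendant '[0,0.01,0,-0.01,0,0,0, 0,0.02,0,-0.015,0,0,0]' >/dev/null; python3 st.py;python3 -m pendant '[0,0,0,0,0,0,0, 0,0,0,0,0,0,0]' >/dev/null; python3 st.py
```

```text
nest x,y mm -16.7 0.5 z 0.0877 F along/lat/up -14.1 -0.7 0.7 yaw 160.5
nest x,y mm -16.7 0.6 z 0.0876 F along/lat/up -14.2 -0.3 -0.9 yaw 160.5
```

```bash
python3 -m pendant '[0,-0.015,0,0,0,0,0, 0,-0.015,0,0,0,0,0]' >/dev/null; python3 st.py;python3 -m pendant '[0,0,0,0,0,0,0, 0,0,0,0,0,0,0]' >/dev/null; python3 st.py
```

```text
nest x,y mm -17.1 0.5 z 0.0874 F along/lat/up -11.6 -0.0 0.8 yaw 160.51
nest x,y mm -17.1 0.5 z 0.0874 F along/lat/up -12.3 -0.0 0.4 yaw 160.52
```

Steady at about 12 N, so I'll hold it for 1.75 s.

```bash
python3 -m pendant '[0,0,0,0,0,0,0, 0,0,0,0,0,0,0, 0,0,0,0,0,0,0, 0,0,0,0,0,0,0]' >/dev/null; python3 st.py;python3 -m pendant '[0,0,0,0,0,0,0, 0,0,0,0,0,0,0, 0,0,0,0,0,0,0, 0,0,0,0,0,0,0]' >/dev/null; python3 st.py;python3 -m pendant '[0,0,0,0,0,0,0, 0,0,0,0,0,0,0, 0,0,0,0,0,0,0, 0,0,0,0,0,0,0, 0,0,0,0,0,0,0, 0,0,0,0,0,0,0]' ; python3 st.py
```

```text
nest x,y mm -17.1 0.5 z 0.0874 F along/lat/up -12.5 0.0 0.6 yaw 160.52
nest x,y mm -17.1 0.5 z 0.0874 F along/lat/up -11.4 -0.6 0.1 yaw 160.51
time_s: 24.9
ee_pos: [0.6147, 0.1281, 0.0874]
ee_rot: [0.53, 3.088, 0.005]
contact_force: [12.3, -4.3, 0.4]
finger_gap: -0.0001
nest x,y mm -17.1 0.5 z 0.0874 F along/lat/up -13.0 0.0 0.4 yaw 160.52
```

Now I'll back off slowly so the spring doesn't kick the heatsink, then retreat.

```bash
python3 -m pendant '[0,-0.02,0,0,0,0,0, 0,-0.04,0,0,0,0,0, 0,-0.06,0,0,0,0,0, 0,-0.08,0,0,0,0,0, 0,-0.1,0,0,0,0,0, 0,-0.12,0,0,0,0,0, 0,-0.15,0,0,0,0,0, 0,-0.2,0,0,0,0,0]' >/dev/null; python3 st.py;python3 -m pendant '[0,-0.2,0,0,0,0,0, 0,-0.6,0,0,0,0,0, 0,-1,0,0,0,0,0, 0,-1.3,0,-0.3,0,0,0, 0,-1.3,0,-1,0,0,0, 0,-1.3,0,-1.8,0,0,0, 0,-1.3,0,-2.5,0,0,0, 0,-1.3,0,-2.5,0,0,0]'; python3 st.py
python3 - <<'E'
from h import *
for n in('scene','top'):
    p,d=ctrl.grab_frame(n); cv2.imwrite(f'pics/f_{n}.png',p)
    crop(p,*((310,400,150,265,4) if n=='scene' else (170,270,125,240,4)),f'pics/l_{n}.png')
a=cv2.hconcat([cv2.imread('pics/l_scene.png'),cv2.imread('pics/l_top.png')]);cv2.imwrite('pics/l10.png',a)
E
```

```text
nest x,y mm -25.5 0.2 z 0.0853 F along/lat/up -0.1 -0.4 0.1 yaw 160.63
time_s: 26.9
ee_pos: [0.6986, 0.0984, 0.2408]
ee_rot: [0.528, 3.087, 0.008]
contact_force: [-0.5, -0.7, -0.3]
finger_gap: -0.0002
nest x,y mm -106.1 0.6 z 0.2408 F along/lat/up 0.3 0.8 -0.3 yaw 160.58
```

View pics/l10.png

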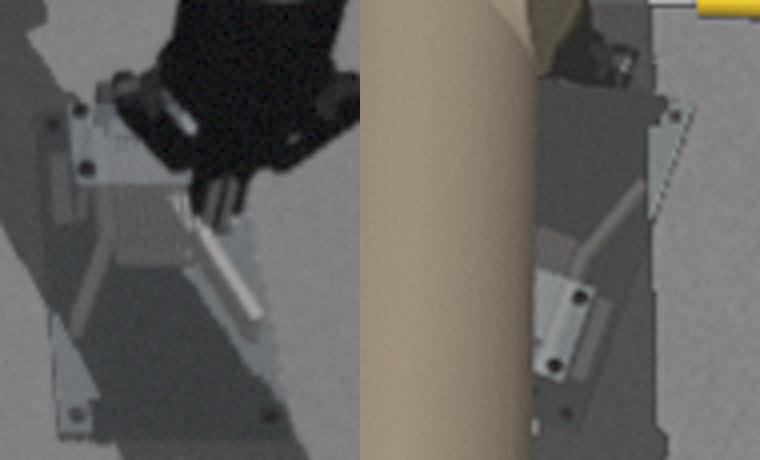

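```bash
python3 -m pendant '[0,0,-0.8,0,0,0,0, 0,0,-1.6,0,0,0,0, 0,0,-2.4,0,0,0,0, 0,0.3,-3.2,0,0,0,0, 0,0.6,-4,0,0,0,0, 0,0.8,-4.8,0,0,0,0, 0,0.9,-5.2,0,0,0,0, 0,0.9,-5.2,0,0,0,0]'
python3 - <<'E'
from h import *
N=np.array([.5987,.1342,np.radians(160.6)])
H=np.array([(.04,.025,.044),(.04,-.025,.044),(-.04,-.025,.044),(-.04,.025,.044)])+[.0305,0,0]
for n in('scene','top'):
    p,d=ctrl.grab_frame(n); cv2.imwrite(f'pics/f_{n}.png',p)
    x0,x1,y0,y1=(310,400,150,265) if n=='scene' else (170,270,125,240)
    c=cv2.resize(p[y0:y1,x0:x1],None,fx=4,fy=4,interpolation=cv2.INTER_CUBIC)
    q=(proj(n,T(N,H))-[x0,y0]+.5)*4-.5
    cv2.polylines(c,[q.round().astype(int).reshape(-1,1,2)],True,(0,0,255),1)
    cv2.imwrite(f'pics/l_{n}.png',c)
a=cv2.hconcat([cv2.imread('pics/l_scene.png'),cv2.imread('pics/l_top.png')]);cv2.imwrite('pics/l11.png',a)
E
```

```text
time_s: 28.0
ee_pos: [0.54, -0.1796, 0.2336]
ee_rot: [-0.536, -3.095, -0.003]
contact_force: [0.6, 0.8, -0.2]
finger_gap: -0.0002
```

View pics/l11.png

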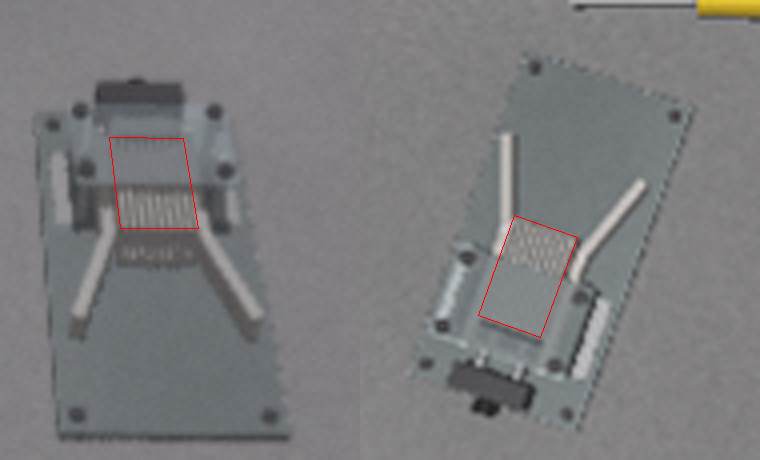

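View pics/f_scene.png

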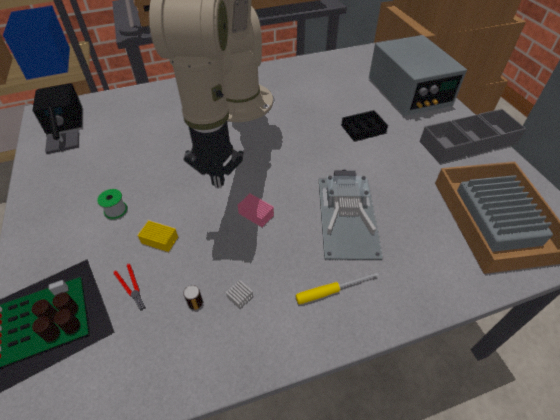

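The heatsink sits in the parallel section under the cover and matches the predicted outline in both views: top crop (545,245) to (510,335), scene crop (155,205). The other objects haven't moved. I'll let the arm settle and hand in.

```bash
python3 -m pendant '[0,0,0,0,0,0,0, 0,0,0,0,0,0,0, 0,0,0,0,0,0,0]'; python3 -c "
from workcell import ctrl
print(ctrl.job_done())"
```

```text
time_s: 28.48
ee_pos: [0.5421, -0.1767, 0.2347]
ee_rot: [0.527, 3.096, 0.004]
contact_force: [0.0, -0.1, 0.4]
finger_gap: -0.0001
the job is handed in; nothing more can be done
None
```

The long aluminium heatsink is between the rails, under the cover and against the sprung stop. I handed the job in at about 28.5 s; the system gave no verdict.

- **Loading:** I gripped it across its width, set it flat on the bed in the mouth and let go. Then I pushed it in from behind with the fingers shut. Sliding it along took about 1–2 N.
- **Bedding:** The pad was met with the heatsink's centre about 31 mm past the throat, inside the 15–45 mm range given. The push was then held at 11.4–13 N for about 2 s, in which the highest reading was 13.0 N. I backed off slowly so the spring would not kick it.
- **Last pictures:** With the arm clear, both cameras show it straight in the parallel part under the cover, matching the outline I predicted. In the scene view the other objects looked undisturbed. The near capacitor was hidden behind the arm there, so I could not confirm that one.

Some readings were less clean:
- **Overshoot:** While building up the push, it briefly read 14.2 N along the rails before I eased back to 12. The tool also pressed down on the heatsink's end with up to about 8 N for a moment.
- **Setting down:** The wrist read about 8 N vertical as the heatsink touched the bed.
- **Contact with the stop:** The pad is hard to see under the cover, so that it rests against the stop is inferred from the force and position readings.

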